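Anchor the helping-hands foot under the mushroom stud

ROBOT

A 6-joint arm with a two-finger parallel gripper is mounted at the origin on the work surface. World frame = base frame: x ahead of the robot, y to its left, z up, the work surface at z = 0. Lengths are in mm, angles in rad, forces in N, time in s.
With the tool pointing down it reaches from about 400 to 925 mm from the base axis. Payload 12.5 kg.
Tool frame: the origin (TCP) lies midway between the tips of the shut fingers; the grasp point (between the pads) lies 19 mm behind it; z points along the fingers, y is the line along which they close (so a half turn about z gives the same grasp; the last joint's range is limited). The gripper opens to 95 mm and grips with 3 to 60 N. Pads are 20 mm wide; open, the fingers measure 119 mm over their backs; the gripper's body (75 mm by 180 mm) begins 59 mm behind the grasp point.
Start: joints at [1.176, 0.491, 1.559, -0, 1.092, -0.106], TCP at [177.984, 599.14, 214.661] pointing down, gripper open.
Joint ranges: [-3.1, 3.1], [-0.84, 2.19], [0.05, 2.79], [-1.13, 4.28], [0.06, 2.93], [-2.69, 2.69]. Speed limits (rad/s): [2.22, 2.22, 2.79, 3.14, 3.14, 3.14].

INTERFACE

Orientations are given as [roll, pitch, yaw] about the fixed x, y, z axes, in that order (R = Rz(yaw) Ry(pitch) Rx(roll)).
In Python, from cell import readout, eyes, env gives the robot as it stands.
- The arm moves only by the tool move_arm, never from a script. Its argument "plan" is a list of rows, each a list of 3 entries, a list of its own where there are three numbers: the turn, a rotation vector about the tool's x, y, z in degrees, then the shift along the tool's x, y, z in m, then the gripper command: -1 is shut, 1 is fully open, values between are in proportion. In form: [[[ax, ay, az], [x, y, z], jaw], ...]. A call has 1 to 5 rows; each row is the pose to reach, as a shift and turn from the pose commanded when the call began, along the tool's axes at that moment; what a row does not reach only later rows make up. A row lasts 1/8 s, in which the tool goes at most 62.5 mm and 10.7 degrees, less where a joint would pass 70% of its speed; a pose out of reach is approached as far as the arm can. A call with a gripper value outside its range is refused whole. The fingers move at their own pace and stop on an object; the grip force is fixed at half the most. Time passes only in rows, so rows that repeat a pose let the fingers close. It gives the time, the measured TCP pose, the force, the opening and the grip force at its end, in the units of the state.
- readout.state(): the state, without advancing time (a new reading comes with each control period).
- eyes.read_camera(name): name is "scene" or "top"; returns a dict with "img" (400x640x3 uint8, red, green, blue), "K" (3x3 intrinsics, pixels), "extrinsics" (4x4, takes a point from camera to world coordinates). Camera axes: x right, y up, looking along -z (the intrinsics and any distortion apply to the point x, -y, -z); pixel columns grow to the right and rows downward; lengths in mm; the calibration is good to about 2 mm. A picture is of the moment at which its call begins. There is no depth.
- env.job_done(): hands the job in; it is judged then, once.
Trained networks look in a picture, given as the dict that the camera call returned (one of the last four; its "shot" number tells which), for a name from the list of things; names that differ only in an ending like _2 or _b are one class to them, and where a whole thing is asked for, a point or a joint stands for the part that bears it (a point fixed in the world has none). Each returns a list of dicts, best first, with "score" (0 to 1); they miss things now and then, are a little off and sometimes report something else, mostly with a low value. They report only what shows in the picture. A call takes as long as a camera call. They do not tell look-alikes from the thing itself.
- eyes.cut_out(picture, name): "mask" (400x640 bool, what is visible of it) and "uv" ([column, row] in pixels, amid what is visible of it).
The state is a dict: "t": time; "joints": joint angles; "qvel": joint speeds; "tau": joint torques, N m; "eef_pos": TCP position; "tcp_rot": TCP orientation; "ft_force": force on the tool from outside, world axes, zero at the start; "moment": the same for the moment, N m; "opening": opening from 0.0 (shut) to 1.0 (fully open); "grip_force": force on a finger pad.
Only numpy, scipy, OpenCV 4.12 (cv2) and the standard library are available. Lean on these libraries where they do the work, as an engineer would, in place of code of your own. Each camera call takes 0.05 s, during which the arm holds its last target. There are 200 camera calls.

TASK

Anchor the helping-hands to the bench: pick its foot up by the post, tip it so that the oblong eye goes past the stud's wide head, and level it so that it lies flat on the anchor plate, roughly in line with the plate, with the stud standing in the eye and the head keeping it from lifting off. Feel your way gently round the stud, never pressing or knocking hard on it, leave the foot released and at rest, and leave the spool, tester and screwdriver where they are.

Things in the scene. Friction and masses are not known exactly. Their poses are not given: they have to be found in the camera images.
- foot: Helping-hands foot: bare steel plate 126.5 x 70 mm, 5 mm thick, 0.25 to 0.42 kg, flat on the mat at first. Origin: underside, centre of its eye. x runs from the nose (-x, towards the robot) to the post end, z up. Oblong eye: rectangular through-hole, 35 mm along x, 52 mm along y. Nose bar from x -29.5 to -17.5, side rails 9 mm wide, solid plate from x 17.5 to 97.
- post (a point): Grip point in the foot's post, at (72, 0, 28) mm in the foot's frame. The post is a square aluminium block 22 mm along x, 30 mm along y, top 50 mm above the foot's underside. Grip it on its flat faces that look along +x and -x. From its other two sides short brass rods with small dark clips reach out to y +-42 mm and up to 57 mm.
- nose_edge (a point): Middle of the eye's nose-side edge on the foot's underside, at (-17.5, 0, 0) mm in the foot's frame. With the nose tipped down about 35 degrees, the nose bar passes under the stud's head from the stud's -x side until this edge meets the neck; then the post end comes down and the eye's far edge clears the head's rim, by 8 mm when level.
- anchor: Anchor plate, fixed flat on the mat: dark steel, 6 mm thick. Origin: on its underside, below the middle of its short slot; it reaches from x -70 to 115 mm and y +-45 mm in its frame; x within 0.3 rad of world x. A steel mushroom stud stands up from the slot. With the foot anchored flat, the foot's underside is 6 mm above this origin and its axes match the anchor's.
- slot (a point): Middle of the slot on the anchor plate's top. The stud stands in the slot, firmly clamped, on y = 0 but anywhere from x -10 to +10 mm of this point: not reported, see or feel it. Round neck 10 mm in diameter, 16 mm bare; round head 44 mm in diameter (wider than the eye's 35 mm), flat underside 16 mm above this point, rim 3 mm thick, domed top at 22 mm.
- spool: Bystander: grey solder spool, a ring 64 mm in diameter, 24 mm high, lying flat on the mat; origin at the centre of its underside.
- tester: Bystander: off-white component tester, a rounded box 110 x 80 x 30 mm with dark screen and a small socket on top; origin at the centre of its underside.
- driver: Bystander: small screwdriver with a blue handle, 160 mm long, lying along its x axis on the mat.
There are look-alikes about, which are no part of the job. There is more than one size of the anchor; the job needs the larger.

How it is judged:
By the outcome, as a careful person would: the job done as asked, in the order asked, and still so for the second after the job is handed in, with the robot touching nothing.
It also fails if it takes over 45 s, if anything falls off the work surface, if the arm or the gripper's body presses on something with over 40 N, if the wrist force passes 120 N, or if a joint passes its speed limit or range.

## Working session

There is one attempt and no reset: what is moved stays moved. The work goes in short steps, Python scripts to look and compute and a tool call to move; the robot and the scene stay as the last step left them, time stands still between calls to the robot, and variables do not carry over. Pictures are saved under pics/ and viewed, at most 10 in all, crops included, and the job is handed in when it is done.

Besides the shell and the picture viewer there is one more tool, called after ">>>" as a command line: name --argument value ..., lists and objects as JSON in quotes. move_arm: Moves the arm, as the interface text tells. Its arguments: {"type":"object","properties":{"plan":{"type":"array","items":{"type":"array"}}},"required":["plan"]}

```bash
mkdir -p pics; cat > h.py <<'E'
import numpy as np, cv2
from cell import readout, eyes, env
def ray(p,uv):
    K=np.array(p["K"]);E=np.array(p["extrinsics"])
    d=np.linalg.inv(K)@np.array([uv[0],uv[1],1.]); d=np.array([d[0],-d[1],-d[2]])
    return E[:3,3],E[:3,:3]@d
def at(p,uv,z):
    o,d=ray(p,uv); return o+d*(z-o[2])/d[2]
def proj(p,X):
    K=np.array(p["K"]);E=np.array(p["extrinsics"])
    c=E[:3,:3].T@(np.array(X,float)-E[:3,3]); q=K@np.array([c[0],-c[1],-c[2]]); return q[:2]/q[2]
def save(p,n,box=None,s=1):
    im=p["img"][:,:,::-1]
    if box: im=im[box[1]:box[3],box[0]:box[2]]
    cv2.imwrite("pics/"+n,cv2.resize(im,None,fx=s,fy=s,interpolation=cv2.INTER_CUBIC))
E
python3 - <<'E'
from h import *
s=readout.state();print(s)
np.set_printoptions(precision=1,suppress=True)
for c in ["top","scene"]:
    p=eyes.read_camera(c); save(p,c+"0.png"); print(c,p["K"],p["extrinsics"],[k for k in p])
    for n in ["foot","anchor","spool","tester","driver","slot","post","nose_edge"]:
        try:
            for r in eyes.cut_out(p,n)[:3]: print(n,round(r["score"],2),np.array(r["uv"]),r["mask"].sum(),at(p,r["uv"],5))
        except Exception as e: print(n,e)
E
```

```text
{'t': 0.0, 'joints': array([ 1.17639048e+00,  4.91554870e-01,  1.55946307e+00, -1.74524060e-05,
        1.09171368e+00, -1.05561697e-01]), 'qvel': array([-0.0004252 , -0.00039236,  0.00131166, -0.00156037, -0.00127327,
       -0.00074906]), 'tau': array([ 1.83301679e-03, -6.12640500e+01, -2.58182591e+01,  6.93172077e-02,
        4.81982832e-02, -1.46076968e-04]), 'eef_pos': array([177.88855943, 598.88389751, 214.0599767 ]), 'tcp_rot': array([-3.14045839e+00, -1.04616719e-04,  2.85275649e+00]), 'ft_force': array([-1.04505912,  0.33676293, -0.93794746]), 'moment': array([-0.03518369, -0.00171464,  0.02398544]), 'grip_force': 0.0, 'opening': 1.00081077254073}
top [[380.    0.  320.4]
 [  0.  380.  199.1]
 [  0.    0.    1. ]] [[   0.     1.    -0.1  458.7]
 [  -1.     0.     0.   -98.9]
 [   0.     0.1    1.  1152.4]
 [   0.     0.     0.     1. ]] ['img', 'K', 'extrinsics', 'shot']
foot 0.68 [243.1 191. ] 774 [561.8 130.9   5. ]
anchor 0.98 [488.8 247.5] 1079 [ 391.8 -609.4    5. ]
anchor 0.71 [341.7 198.1] 1903 [ 540.4 -167.7    5. ]
spool 0.78 [294.2 153.3] 312 [677.3 -23.3   5. ]
te
[... 495 characters left out ...]
0.     0.7    0.7  886.2]
 [   0.     0.     0.     1. ]] ['img', 'K', 'extrinsics', 'shot']
foot 0.81 [372.  266.7] 849 [573.6 132.3   5. ]
anchor 0.94 [253.5 134.6] 417 [ 397.2 -609.5    5. ]
anchor 0.62 [303.1 205.7] 1181 [ 540.  -177.7    5. ]
spool 0.78 [302.7 255.7] 368 [683.2 -30.9   5. ]
tester 0.59 [453.4 308.9] 1455 [531.1 360.8   5. ]
driver 0.76 [268.1 168. ] 122 [ 493.9 -405.9    5. ]
driver 0.47 [372.3 264.8] 870 [567.8 128.7   5. ]
slot 0.9 [255.1 133.5] 377 [ 387.7 -611.1    5. ]
slot 0.61 [302.3 207.1] 1173 [ 546.3 -174.8    5. ]
slot 0.46 [303.3 255.1] 417 [680.5 -31.3   5. ]
post 0.78 [369.7 266.1] 780 [576.5 126.5   5. ]
nose_edge 0.9 [372.8 264.9] 825 [567.1 129.9   5. ]
```

```bash
python3 - <<'E'
from h import *
p=eyes.read_camera("top"); save(p,"t1.png",(210,140,410,260),4)
p=eyes.read_camera("scene"); save(p,"s1.png",(240,160,440,310),4)
E
```

```text
(no output)
```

View pics/t1.png

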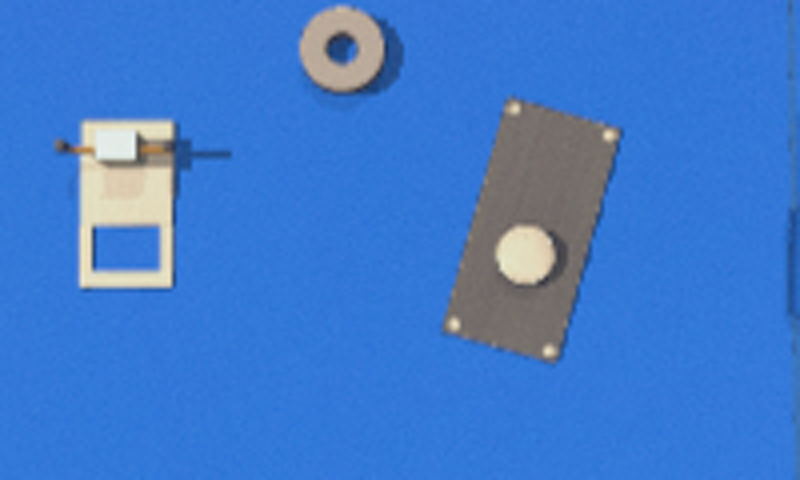

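View pics/s1.png

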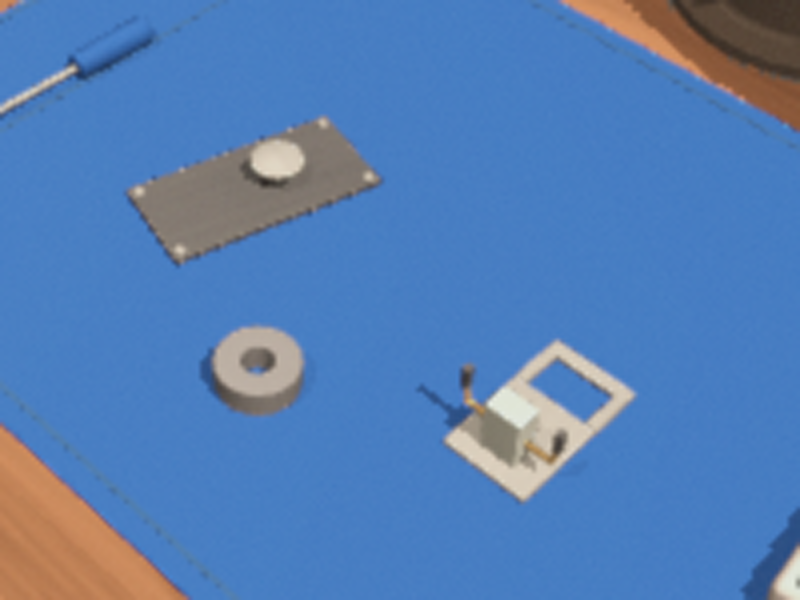

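View pics/top0.png

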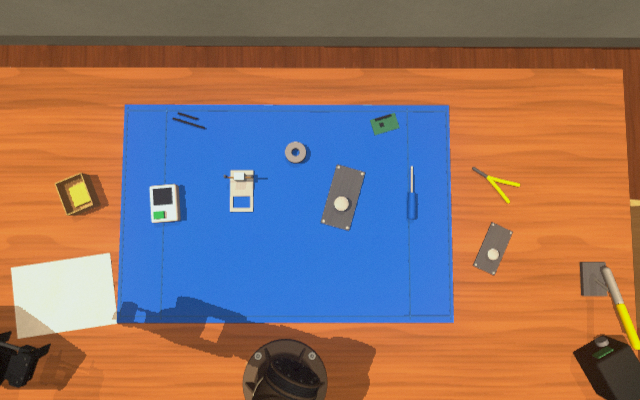

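```bash
cat > m.py <<'E'
from h import *
np.set_printoptions(precision=1,suppress=True)
def rect(p,mask,z):
    c=max(cv2.findContours(mask.astype(np.uint8),cv2.RETR_EXTERNAL,cv2.CHAIN_APPROX_NONE)[0],key=cv2.contourArea)[:,0]
    w=np.array([at(p,u,z)[:2] for u in c],np.float32); return cv2.minAreaRect(w),w
def near(p,xy,r,z):
    m=np.zeros((400,640),np.uint8)
    pts=[proj(p,[xy[0]+r*np.cos(a),xy[1]+r*np.sin(a),z]) for a in np.linspace(0,6.3,40)]
    cv2.fillPoly(m,[np.array(pts,np.int32)],1); return m>0
E
python3 - <<'E'
from m import *
for c in ["top","scene"]:
    p=eyes.read_camera(c); im=p["img"].astype(int)
    hsv=cv2.cvtColor(p["img"],cv2.COLOR_RGB2HSV)
    nb=~((hsv[:,:,0]>95)&(hsv[:,:,0]<125)&(hsv[:,:,1]>110))
    a=nb&near(p,(535,-175),125,6)
    (r,w)=rect(p,a,6); print(c,"anchor",r)
    st=(im.min(2)>150)&near(p,(520,-185),45,20)
    v,u=np.nonzero(st); print("stud",len(u),at(p,(u.mean(),v.mean()),23.5),at(p,(u.mean(),v.mean()),26), rect(p,st,24)[0])
    f=nb&near(p,(560,132),110,5)
    # hole
    cs,h=cv2.findContours(f.astype(np.uint8),cv2.RETR_CCOMP,cv2.CHAIN_APPROX_NONE)
    for k,cc in enumerate(cs):
        if len(cc)>15:
            ww=np.array([at(p,x,5)[:2] for x in cc[:,0]],np.float32); print("foot contour",h[0][k][3],cv2.minAreaRect(ww))
    pt=(im[:,:,2]>im[:,:,0]-8)&(im.min(2)>170)&near(p,(595,132),50,30)
    v,u=np.nonzero(pt); print("posttop",len(u),at(p,(u.mean(),v.mean()),50))
E
```

```text
top anchor ((544.054931640625, -170.193359375), (89.70086669921875, 185.14129638671875), 74.21269226074219)
stud 157 [ 523.4 -163.9   23.5] [ 523.2 -163.7   26. ] ((522.9404296875, -162.98602294921875), (38.73347854614258, 38.73544692993164), 0.025298574939370155)
foot contour -1 ((563.4141845703125, 144.96192932128906), (125.46887969970703, 88.00898742675781), 0.7092516422271729)
foot contour 0 ((529.9170532226562, 136.81179809570312), (33.319393157958984, 54.752986907958984), 0.033012762665748596)
posttop 102 [600.9 137.3  50. ]
scene anchor ((541.6563720703125, -175.13511657714844), (95.5634994506836, 187.96804809570312), 74.32069396972656)
stud 96 [ 518.8 -172.    23.5] [ 520.7 -170.1   26. ] ((518.4041748046875, -172.45578002929688), (37.72880172729492, 38.639854431152344), 45.3375358581543)
foot contour -1 ((560.3577270507812, 116.47610473632812), (131.0998992919922, 103.80574798583984), 0.5722973942756653)
foot contour 0 ((526.7391967773438, 130.58392333984375), (50.972843170166016, 35.25059509277344), 89.9234619140625)
posttop 33 [595.9 133.3  50. ]
```

```bash
cat > g.py <<'E'
from h import *
from scipy.spatial.transform import Rotation as R
np.set_printoptions(precision=2,suppress=True)
def foot_tcp(org,yaw,tilt,grip=(72,0,28)):
    """TCP pos/rot for a foot origin, yaw and nose-down tilt (deg)"""
    F=R.from_euler("z",yaw,degrees=True)*R.from_euler("y",-tilt,degrees=True)
    T=F*R.from_euler("xz",[180,0],degrees=True)*R.from_euler("z",-90,degrees=True)
    return np.array(org)+F.apply(np.array(grip)-[0,0,19]),T
def rel(pos,T,show=True):
    s=readout.state(); C=R.from_euler("xyz",s["tcp_rot"])
    a=(C.inv()*T).as_rotvec(degrees=True); d=C.inv().apply(np.array(pos)-s["eef_pos"])
    print("t%.2f"%s["t"],"turn",a,"shift mm",d,"eef",s["eef_pos"],"F",s["ft_force"],"op",s["opening"],"g",s["grip_force"])
E
python3 -c "
from g import *
p,T=foot_tcp([527.5,134.5,0],0,0); print(p,T.as_euler('xyz',degrees=True)); rel(p+[0,0,120],T)"
```

```text
[599.5 134.5   9. ] [180.   0.  90.]
t1.10 turn [ 0.   -0.   73.45] shift mm [-536.4  -325.33   85.63] eef [177.97 599.12 214.65] F [ 0.2  -0.16  0.16] op 1.0008484392708419 g 0.0
```

>>> move_arm --plan '[[[0,0,73.4],[-0.536,-0.325,0.08],1],[[0,0,73.4],[-0.536,-0.325,0.08],1],[[0,0,73.4],[-0.536,-0.325,0.08],1],[[0,0,73.4],[-0.536,-0.325,0.08],1],[[0,0,73.4],[-0.536,-0.325,0.08],1]]'

```text
t: 1.72
eef_pos: [387.5, 368.1, 175.1]
tcp_rot: [3.141, -0.0, 1.909]
ft_force: [0.5, 0.6, -0.7]
opening: 0.997
grip_force: 0.0
```

```bash
python3 -c "
from g import *
p,T=foot_tcp([527.5,134.5,0],0,0); rel(p+[0,0,120],T)"
```

```text
t1.73 turn [ 0.03 -0.02 19.4 ] shift mm [-290.74  122.39   46.08] eef [387.48 368.07 175.07] F [ 0.55  0.57 -0.73] op 0.9965295628008699 g 0.0
```

>>> move_arm --plan '[[[0,0,19.4],[-0.291,0.122,0.046],1],[[0,0,19.4],[-0.291,0.122,0.046],1],[[0,0,19.4],[-0.291,0.122,0.046],1],[[0,0,19.4],[-0.291,0.122,0.046],1],[[0,0,19.4],[-0.291,0.122,0.046],1]]'

```text
t: 2.35
eef_pos: [596.5, 139.8, 129.8]
tcp_rot: [3.141, -0.0, 1.577]
ft_force: [0.4, 1.3, 0.6]
opening: 1.003
grip_force: 0.0
```

```bash
python3 -c "
from g import *
p,T=foot_tcp([527.5,134.5,0],0,0); rel(p+[0,0,70],T)"
```

```text
t2.35 turn [ 0.02 -0.01  0.33] shift mm [-5.33  2.96 50.83] eef [596.48 139.81 129.83] F [0.36 1.34 0.59] op 1.0026186661653373 g 0.0
```

>>> move_arm --plan '[[[0,0,0],[0,0,0.05],1],[[0,0,0],[0,0,0.05],1],[[0,0,0],[0,0,0.05],1]]'

```text
t: 2.72
eef_pos: [595.4, 142.2, 81.3]
tcp_rot: [3.141, -0.0, 1.577]
ft_force: [0.4, -0.1, 0.1]
opening: 1.0
grip_force: 0.0
```

```bash
python3 - <<'E'
from g import *
pos,T=foot_tcp([527.5,134.5,0],0,0); rel(pos,T)
p=eyes.read_camera("scene"); u=proj(p,pos).astype(int); print(u)
save(p,"s2.png",(u[0]-70,u[1]-60,u[0]+70,u[1]+45),5)
E
```

```text
t2.73 turn [ 0.04 -0.01  0.38] shift mm [-7.71  4.03 72.27] eef [595.36 142.17  81.27] F [ 0.38 -0.12  0.06] op 1.0002758502718878 g 0.0
[366 271]
```

View pics/s2.png

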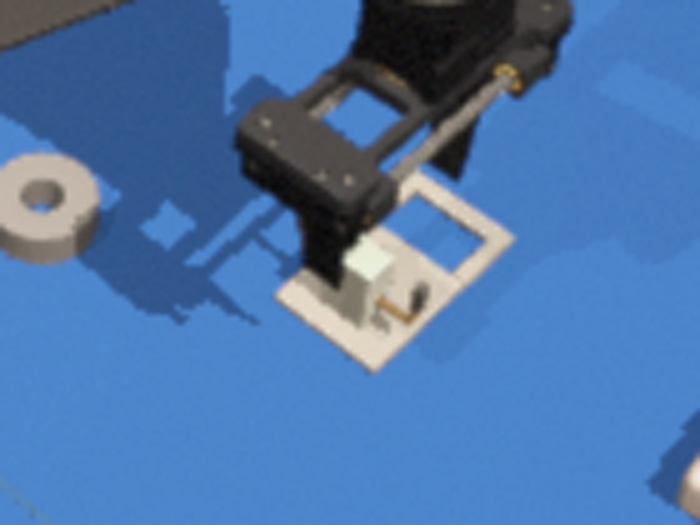

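>>> move_arm --plan '[[[0,0,0.4],[-0.0077,0.004,0.03],1],[[0,0,0.4],[-0.0077,0.004,0.055],1],[[0,0,0.4],[-0.0077,0.004,0.072],1],[[0,0,0.4],[-0.0077,0.004,0.072],1]]'

```text
t: 3.28
eef_pos: [599.7, 134.5, 9.4]
tcp_rot: [3.14, -0.0, 1.571]
ft_force: [-0.9, 1.0, 2.6]
opening: 1.003
grip_force: 1.2
```

>>> move_arm --plan '[[[0,0,0],[0,0,0],-1],[[0,0,0],[0,0,0],-1],[[0,0,0],[0,0,0],-1],[[0,0,0],[0,0,0],-1],[[0,0,0],[0,0,0],-1]]'

```text
t: 3.9
eef_pos: [598.9, 134.5, 9.3]
tcp_rot: [3.141, -0.0, 1.57]
ft_force: [-0.4, 0.6, 1.7]
opening: 0.532
grip_force: 1.3
```

>>> move_arm --plan '[[[0,0,0],[0,0,0],-1],[[0,0,0],[0,0,0],-1],[[0,0,0],[0,0,0],-1],[[0,0,0],[0,0,0],-1],[[0,0,0],[0,0,0],-1]]'

```text
t: 4.53
eef_pos: [599.8, 134.4, 9.3]
tcp_rot: [3.14, -0.0, 1.57]
ft_force: [-0.6, 1.2, 6.4]
opening: 0.229
grip_force: 34.7
```

>>> move_arm --plan '[[[0,0,0],[0,0,-0.01],-1],[[0,0,0],[0,0,-0.04],-1],[[0,0,0],[0,0,-0.08],-1],[[0,0,0],[0,0,-0.08],-1],[[0,0,0],[0,0,-0.08],-1]]'

```text
t: 5.15
eef_pos: [598.6, 133.9, 87.4]
tcp_rot: [-3.141, 0.0, 1.57]
ft_force: [1.1, 0.5, -4.0]
opening: 0.231
grip_force: 32.7
```

```bash
cat >> g.py <<'E'
YAW=-15.76; S=np.array([521.3,-167.0])
def stage(NX,NZ,tilt,NY=0,S=S,yaw=YAW,grip=(72,0,28.3)):
    c,s=np.cos(np.radians(tilt)),np.sin(np.radians(tilt))
    o=R.from_euler("z",yaw,degrees=True).apply([NX+17.5*c,NY,NZ+17.5*s])
    return foot_tcp(o+[S[0],S[1],0],yaw,tilt,grip)
E
python3 - <<'E'
from g import *
from m import rect,near
rel(*stage(-38,60,35))
st=readout.state(); e=st["eef_pos"]; z=e[2]-9.3+5
for c in ["top","scene"]:
    p=eyes.read_camera(c)
    hsv=cv2.cvtColor(p["img"],cv2.COLOR_RGB2HSV)
    for lo in (110,):
        b=((hsv[:,:,0]>95)&(hsv[:,:,0]<125)&(hsv[:,:,1]>lo))&near(p,e[:2]-[72,0],45,z)
        f=(~b)&near(p,e[:2]-[72,0],45,z)
        cs,h=cv2.findContours(f.astype(np.uint8),cv2.RETR_CCOMP,cv2.CHAIN_APPROX_NONE)
        for k,cc in enumerate(cs):
            if len(cc)>15 and h[0][k][3]>=0:
                w=np.array([at(p,x,z-2.5)[:2] for x in cc[:,0]],np.float32); print(c,cv2.minAreaRect(w),"expected",e[:2]-[72,0])
    r=eyes.cut_out(p,"foot")[:2]
    for q in r: print(q["score"],q["uv"],at(p,q["uv"],z))
    u=proj(p,[e[0]-30,e[1],z]).astype(int); save(p,"h_%s.png"%c,(u[0]-50,u[1]-40,u[0]+50,u[1]+40),7)
E
```

```text
t5.15 turn [-34.8  -4.8  15.2] shift mm [-309.1  -48.2  -31.6] eef [598.6 133.9  87.4] F [ 1.1  0.5 -4. ] op 0.2309498310580739 g 32.695758177119956
top ((528.06640625, 123.91301727294922), (36.79576873779297, 28.194467544555664), 0.026848942041397095) expected [526.6 133.9]
0.71 [247.8, 195.9] [540.9 101.8  83.1]
scene ((522.47314453125, 134.807861328125), (34.725040435791016, 40.91584014892578), 0.5083739757537842) expected [526.6 133.9]
0.74 [377.8, 250.5] [574.1 141.3  83.1]
```

```bash
cd pics; python3 -c "
import cv2,numpy as np
a=cv2.imread('h_top.png');b=cv2.imread('h_scene.png');cv2.imwrite('h2.png',cv2.resize(np.hstack([a,b]),(800,320)))"
```

```text
(no output)
```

View pics/h2.png

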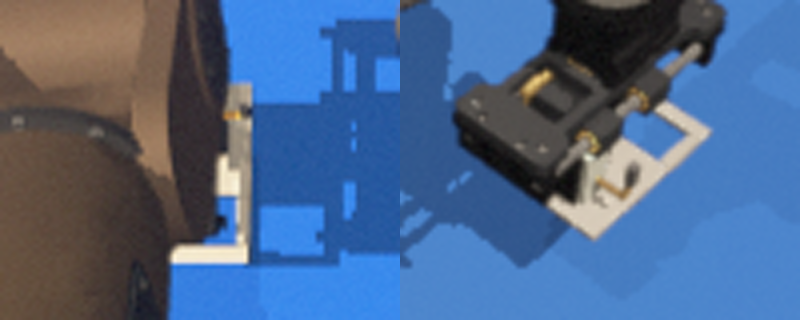

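```bash
python3 - <<'E'
from g import *
e=readout.state()["eef_pos"]; zt=e[2]-9.3+5
o=np.array([e[0]-72,e[1],zt-5])
for c,obs in [("top",[((-29.5,-35,5),(62,65.6)),((97,-35,5),(63,20.7))]),("scene",[((-29.5,35,5),(77.9,32)),((97,35,5),(49.2,60))])]:
    p=eyes.read_camera(c); u=proj(p,[e[0]-30,e[1],zt]).astype(int)-[50,40]
    for f,q in obs:
        w=at(p,u+np.array(q)-0.5,zt); print(c,f,"resid foot x,y",w-o-f)
E
```

```text
top (-29.5, -35, 5) resid foot x,y [0.84 3.4  0.  ]
top (97, -35, 5) resid foot x,y [1.75 2.26 0.  ]
scene (-29.5, 35, 5) resid foot x,y [-6.02 -5.01 -0.  ]
scene (97, 35, 5) resid foot x,y [-3.13 -0.82 -0.  ]
```

>>> move_arm --plan '[[[-7,-1,3],[-0.062,-0.01,-0.006],-1],[[-14,-2,6],[-0.124,-0.02,-0.012],-1],[[-21,-3,9],[-0.186,-0.03,-0.018],-1],[[-28,-4,12],[-0.247,-0.039,-0.025],-1],[[-34.8,-4.8,15.2],[-0.309,-0.048,-0.032],-1]]'

```text
t: 6.08
eef_pos: [567.0, -69.9, 108.1]
tcp_rot: [2.703, -0.037, 1.4]
ft_force: [0.9, 0.8, -4.1]
opening: 0.23
grip_force: 32.0
```

>>> move_arm --plan '[[[0,0,0],[0,0,0],-1],[[0,0,0],[0,0,0],-1],[[0,0,0],[0,0,0],-1]]'

```text
t: 6.45
eef_pos: [568.0, -67.7, 108.2]
tcp_rot: [2.703, -0.036, 1.404]
ft_force: [-0.3, 0.8, -3.6]
opening: 0.228
grip_force: 32.0
```

```bash
sed -i 's/S=np.array(\[521.3,-167.0\])/S=np.array([522.0,-167.3])/' g.py; python3 - <<'E'
from g import *
rel(*stage(-38,60,35))
s=readout.state(); C=R.from_euler("xyz",s["tcp_rot"])
F=C*(R.from_euler("x",180,degrees=True)*R.from_euler("z",-90,degrees=True)).inv()
o=s["eef_pos"]-F.apply([72,0,9.3])
print(F.as_euler("ZYX",degrees=True))
p0=[]
for c in ["top","scene"]:
    p=eyes.read_camera(c); im=p["img"]
    u=proj(p,o).astype(int)-[40,40]; big=cv2.resize(im[u[1]:u[1]+80,u[0]:u[0]+80,::-1],None,fx=5,fy=5,interpolation=cv2.INTER_CUBIC)
    for f in [(-29.5,-35,5),(-29.5,35,5),(97,-35,5),(97,35,5),(-17.5,-26,5),(-17.5,26,5),(17.5,-26,5),(17.5,26,5)]:
        q=(proj(p,o+F.apply(f))+.5-u)*5; cv2.circle(big,(int(q[0]),int(q[1])),3,(0,0,255),1)
    a=np.linspace(0,6.3,60)
    for t in a:
        q=(proj(p,[S[0]+22*np.cos(t),S[1]+22*np.sin(t),23.5])+.5-u)*5; cv2.circle(big,(int(q[0]),int(q[1])),1,(0,255,0),-1)
    p0.append(big)
cv2.imwrite("pics/st1.png",np.hstack(p0))
E
```

```text
t6.45 turn [-9.99 -4.88  4.35] shift mm [-108.6     7.16  -12.86] eef [567.95 -67.73 108.16] F [-0.28  0.83 -3.58] op 0.22815836130826841 g 31.98073223808592
[-10.52 -25.09   2.26]
```

View pics/st1.png

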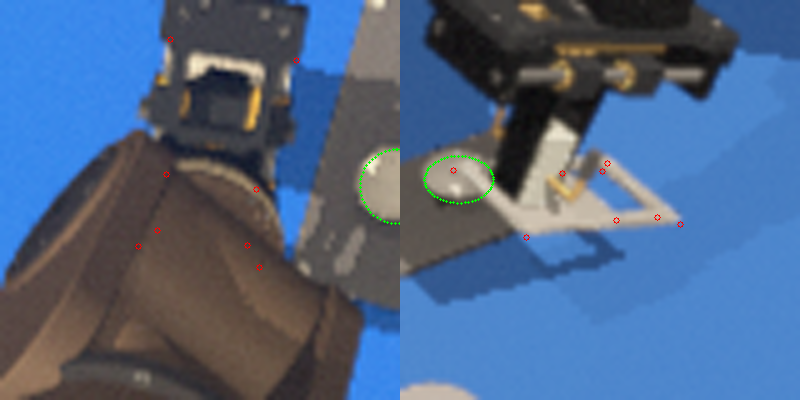

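>>> move_arm --plan '[[[-2.5,-1.2,1],[-0.03,0.002,-0.003],-1],[[-5,-2.4,2],[-0.06,0.004,-0.006],-1],[[-10,-4.9,4.3],[-0.1086,0.0072,-0.0129],-1],[[-10,-4.9,4.3],[-0.1086,0.0072,-0.0129],-1],[[-10,-4.9,4.3],[-0.1086,0.0072,-0.0129],-1]]'

```text
t: 7.18
eef_pos: [558.4, -138.3, 115.2]
tcp_rot: [2.578, -0.038, 1.343]
ft_force: [1.0, -0.0, -4.2]
opening: 0.233
grip_force: 32.1
```

```bash
cat > ov.py <<'E'
from g import *
import sys
def overlay(name,cams=("scene",),k=6,S=S):
    s=readout.state(); C=R.from_euler("xyz",s["tcp_rot"])
    F=C*(R.from_euler("x",180,degrees=True)*R.from_euler("z",-90,degrees=True)).inv()
    o=s["eef_pos"]-F.apply([72,0,9.3]); out=[]
    A=R.from_euler("z",YAW,degrees=True)
    N=A.inv().apply(o+F.apply([-17.5,0,0])-[S[0],S[1],0]); print("N in stud frame",N,"yaw,pitch,roll",F.as_euler("ZYX",degrees=True),"F stud frame",A.inv().apply(s["ft_force"]))
    for c in cams:
        p=eyes.read_camera(c); u=proj(p,o).astype(int)-[50,50]
        big=cv2.resize(p["img"][u[1]:u[1]+100,u[0]:u[0]+100,::-1],None,fx=k,fy=k,interpolation=cv2.INTER_CUBIC)
        for f in [(-29.5,-35,5),(-29.5,35,5),(97,-35,5),(97,35,5),(-17.5,-26,5),(-17.5,26,5),(17.5,-26,5),(17.5,26,5)]:
            q=(proj(p,o+F.apply(f))+.5-u)*k; cv2.circle(big,(int(q[0]),int(q[1])),3,(0,0,255),1)
        for t in np.linspace(0,6.28,60):
            q=(proj(p,[S[0]+22*np.cos(t),S[1]+22*np.sin(t),23.5])+.5-u)*k; cv2.circle(big,(int(q[0]),int(q[1])),1,(0,255,0),-1)
        out.append(big)
    if name: cv2.imwrite("pics/"+name,np.hstack(out))
E
python3 - <<'E'
from ov import *
rel(*stage(-38,60,35)); overlay("st2.png")
E
```

```text
t7.17 turn [-2.78 -3.33  1.06] shift mm [-37.71   3.6   -3.88] eef [ 558.45 -138.32  115.19] F [ 1.01 -0.04 -4.15] op 0.23273151130030975 g 32.06887164610805
N in stud frame [-43.53  36.54  59.59] yaw,pitch,roll [-14.41 -32.24   2.58] F stud frame [ 0.98  0.23 -4.15]
```

View pics/st2.png

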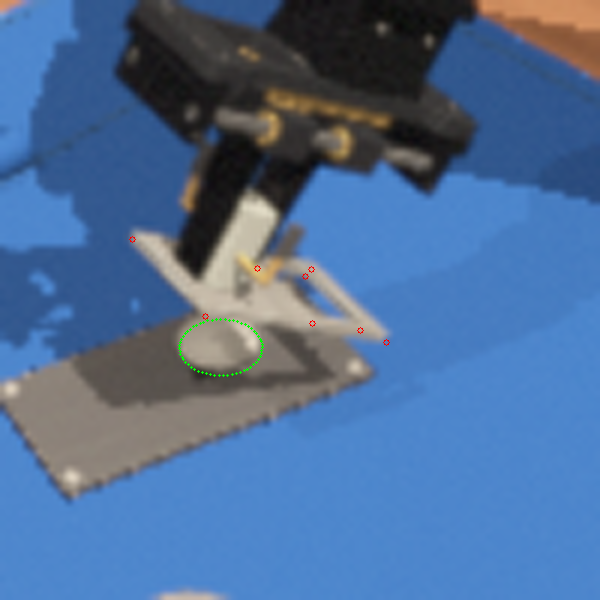

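```bash
python3 - <<'E'
from g import *
print(readout.state()["joints"])
rel(*stage(-38,45,35))
E
```

```text
[-0.42  0.46  2.17  1.81  0.14 -1.96]
t7.22 turn [-2.7  -3.2   1.08] shift mm [-36.8   -4.56   8.91] eef [ 558.21 -139.76  115.24] F [ 0.09 -0.99 -3.33] op 0.23007471226342927 g 32.06460961236303
```

```bash
python3 - <<'E'
from g import *
rel(*stage(-36,60,20))
E
```

```text
t7.22 turn [12.3  -3.04  1.49] shift mm [-37.66   5.6   20.76] eef [ 558.21 -139.76  115.24] F [ 0.09 -0.99 -3.33] op 0.23007471226342927 g 32.06460961236303
```

>>> move_arm --plan '[[[6,-1,0.5],[-0.01,0.002,0.007],-1],[[12.3,-3,1.5],[-0.02,0.004,0.014],-1],[[12.3,-3,1.5],[-0.0377,0.0056,0.0208],-1],[[12.3,-3,1.5],[-0.0377,0.0056,0.0208],-1],[[12.3,-3,1.5],[-0.0377,0.0056,0.0208],-1]]'

```text
t: 7.85
eef_pos: [568.1, -161.2, 101.2]
tcp_rot: [2.763, -0.042, 1.323]
ft_force: [-0.2, 0.3, -3.9]
opening: 0.229
grip_force: 32.0
```

```bash
python3 - <<'E'
from g import *
print(readout.state()["joints"])
rel(*stage(-36,60,20))
E
```

```text
[-0.44  0.5   2.02  0.4   0.28 -0.55]
t7.85 turn [ 1.69 -2.78  0.59] shift mm [-18.52   1.2    1.59] eef [ 568.12 -161.19  101.15] F [-0.24  0.27 -3.86] op 0.22914579496007798 g 32.048447533651085
```

>>> move_arm --plan '[[[1.7,-2.8,0.6],[-0.0185,0.0012,0.0016],-1],[[1.7,-2.8,0.6],[-0.0185,0.0012,0.0016],-1],[[1.7,-2.8,0.6],[-0.0185,0.0012,0.0016],-1],[[1.7,-2.8,0.6],[-0.0185,0.0012,0.0016],-1]]'

```text
t: 8.35
eef_pos: [565.3, -178.5, 99.5]
tcp_rot: [2.79, -0.003, 1.297]
ft_force: [-0.9, -0.2, -3.3]
opening: 0.232
grip_force: 32.1
```

```bash
python3 - <<'E'
from g import *
print(readout.state()["joints"])
rel(*stage(-36,45,28))
E
```

```text
[-0.45  0.51  2.    0.21  0.3  -0.36]
t8.35 turn [-7.87 -0.19 -0.02] shift mm [-0.94 -7.17  1.91] eef [ 565.3  -178.55   99.49] F [-0.89 -0.18 -3.31] op 0.2315315319632374 g 32.05125085155913
```

>>> move_arm --plan '[[[-3,0,0],[0,-0.003,0.001],-1],[[-6,-0.1,0],[0,-0.005,0.0015],-1],[[-7.9,-0.2,0],[-0.0009,-0.0072,0.0019],-1],[[-7.9,-0.2,0],[-0.0009,-0.0072,0.0019],-1],[[-7.9,-0.2,0],[-0.0009,-0.0072,0.0019],-1]]'

```text
t: 8.98
eef_pos: [559.0, -178.1, 95.2]
tcp_rot: [2.653, 0.0, 1.295]
ft_force: [-0.3, -0.4, -4.2]
opening: 0.233
grip_force: 32.1
```

```bash
python3 - <<'E'
from ov import *
print(readout.state()["joints"])
rel(*stage(-34,24,29)); overlay("st3.png",k=8)
im=cv2.imread("pics/st3.png"); print(im.shape); cv2.imwrite("pics/st3.png",im[150:700,100:750])
E
```

```text
[-0.46  0.5   2.11  1.03  0.1  -1.19]
t8.97 turn [-0.99  0.05 -0.04] shift mm [ 0.32 -8.19 17.93] eef [ 559.05 -178.08   95.2 ] F [-0.26 -0.44 -4.17] op 0.2330075902157964 g 32.06229133173849
N in stud frame [-36.06  -0.25  44.96] yaw,pitch,roll [-15.81 -28.01  -0.03] F stud frame [-0.13 -0.5  -4.17]
(800, 800, 3)
```

View pics/st3.png

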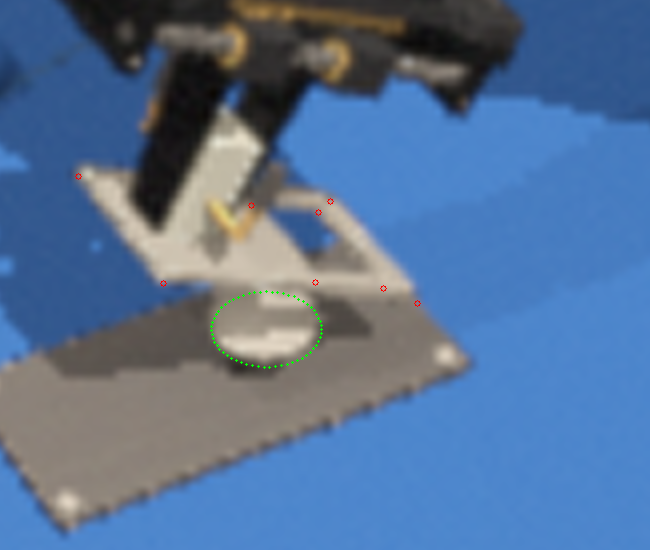

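```bash
python3 - <<'E'
from g import *
rel(*stage(-32,15.2,28))
E
```

```text
t9.03 turn [ 0.02  0.05 -0.03] shift mm [  0.34 -10.65  28.16] eef [ 559.28 -178.15   95.29] F [-0.32  0.15 -2.82] op 0.22918155265276152 g 32.06186199632327
```

>>> move_arm --plan '[[[0,0,0],[0,-0.0025,0.0065],-1],[[0,0,0],[0,-0.005,0.013],-1],[[0,0,0],[0,-0.007,0.019],-1],[[0,0,0],[0.0003,-0.009,0.0238],-1],[[0,0,0],[0.0003,-0.0106,0.0281],-1]]'

```text
t: 9.65
eef_pos: [563.3, -179.1, 65.4]
tcp_rot: [2.652, 0.001, 1.295]
ft_force: [0.7, 0.5, -4.0]
opening: 0.227
grip_force: 32.1
```

>>> move_arm --plan '[[[0,0,0],[0,0,0],-1]]'

```text
t: 9.78
eef_pos: [563.2, -179.0, 65.3]
tcp_rot: [2.653, 0.001, 1.295]
ft_force: [-0.1, 0.2, -3.6]
opening: 0.229
grip_force: 32.1
```

```bash
python3 - <<'E'
from ov import *
print(readout.state()["joints"])
rel(*stage(-18,15.2,28)); overlay(None)
E
```

```text
[-0.46  0.56  2.11  1.8   0.09 -1.96]
t9.78 turn [ 0.01  0.05 -0.03] shift mm [ 0.1  12.26  6.4 ] eef [ 563.19 -179.02   65.32] F [-0.14  0.22 -3.55] op 0.22875508576736667 g 32.0629168889684
N in stud frame [-31.82  -0.06  15.07] yaw,pitch,roll [-15.79 -28.01  -0.04] F stud frame [-0.19  0.18 -3.55]
```

>>> move_arm --plan '[[[0,0,0],[0,0.0025,0.0013],-1],[[0,0,0],[0,0.005,0.0027],-1],[[0,0,0],[0,0.0075,0.004],-1],[[0,0,0],[0,0.01,0.0053],-1],[[0,0,0],[0,0.0123,0.0065],-1]]'

```text
t: 10.45
eef_pos: [576.7, -182.9, 65.9]
tcp_rot: [2.652, 0.001, 1.295]
ft_force: [-0.2, 1.1, -3.9]
opening: 0.23
grip_force: 32.1
```

```bash
python3 - <<'E'
from ov import *
print(readout.state()["joints"])
rel(*stage(-8,15.2,28)); overlay("st4.png",k=8)
im=cv2.imread("pics/st4.png"); cv2.imwrite("pics/st4.png",im[150:700,100:750])
E
```

```text
[-0.45  0.57  2.08  1.54  0.08 -1.7 ]
t10.45 turn [ 0.06  0.05 -0.02] shift mm [0.14 8.39 4.98] eef [ 576.74 -182.88   65.87] F [-0.16  1.1  -3.86] op 0.22958142723308508 g 32.062401114095564
N in stud frame [-17.7   -0.11  15.57] yaw,pitch,roll [-15.78 -28.06  -0.05] F stud frame [-0.46  1.02 -3.86]
```

View pics/st4.png

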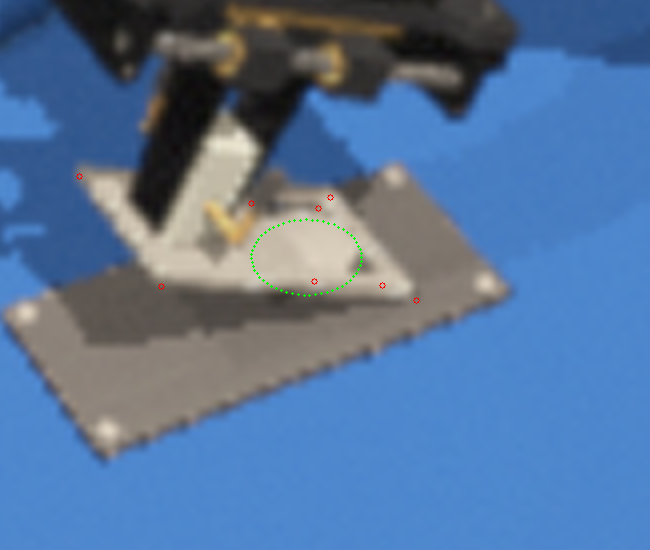

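>>> move_arm --plan '[[[0,0,0],[0,0.002,0.0012],-1],[[0,0,0],[0,0.004,0.0024],-1],[[0,0,0],[0,0.006,0.0035],-1],[[0,0,0],[0,0.008,0.0047],-1],[[0,0,0],[0,0.0084,0.005],-1]]'

```text
t: 11.12
eef_pos: [586.0, -185.5, 65.3]
tcp_rot: [2.652, 0.001, 1.295]
ft_force: [0.3, 0.8, -3.6]
opening: 0.233
grip_force: 32.1
```

```bash
python3 - <<'E'
from ov import *
rel(*stage(-6,15.2,28)); overlay(None)
E
```

```text
t11.12 turn [ 0.05  0.05 -0.02] shift mm [0.15 1.94 0.87] eef [ 586.   -185.51   65.28] F [ 0.33  0.79 -3.64] op 0.23253125720494275 g 32.06280907912799
N in stud frame [-8.08 -0.13 14.99] yaw,pitch,roll [-15.78 -28.05  -0.04] F stud frame [ 0.11  0.85 -3.64]
```

Creep until the neck is felt.

>>> move_arm --plan '[[[0,0,0],[0,0.0007,0.0003],-1],[[0,0,0],[0,0.0013,0.0006],-1],[[0,0,0],[0,0.0018,0.0009],-1],[[0,0,0],[0,0.0018,0.0009],-1]]'

```text
t: 11.68
eef_pos: [587.8, -186.1, 65.1]
tcp_rot: [2.652, 0.001, 1.295]
ft_force: [-0.0, 0.5, -2.8]
opening: 0.23
grip_force: 32.1
```

>>> move_arm --plan '[[[0,0,0],[0,0.0005,0.0002],-1],[[0,0,0],[0,0.0009,0.0005],-1],[[0,0,0],[0,0.0009,0.0005],-1]]'

```text
t: 12.05
eef_pos: [588.9, -186.4, 65.1]
tcp_rot: [2.652, 0.001, 1.295]
ft_force: [-0.2, -0.1, -3.8]
opening: 0.227
grip_force: 32.1
```

>>> move_arm --plan '[[[0,0,0],[0,0.0005,0.0002],-1],[[0,0,0],[0,0.0009,0.0005],-1],[[0,0,0],[0,0.0009,0.0005],-1]]'

```text
t: 12.42
eef_pos: [589.8, -186.6, 65.0]
tcp_rot: [2.652, 0.001, 1.295]
ft_force: [-0.1, 0.0, -3.4]
opening: 0.233
grip_force: 32.1
```

>>> move_arm --plan '[[[0,0,0],[0,0.0005,0.0002],-1],[[0,0,0],[0,0.0009,0.0005],-1],[[0,0,0],[0,0.0009,0.0005],-1]]'

```text
t: 12.8
eef_pos: [590.8, -186.9, 65.0]
tcp_rot: [2.652, 0.001, 1.295]
ft_force: [-0.1, 0.4, -3.8]
opening: 0.232
grip_force: 32.1
```

>>> move_arm --plan '[[[0,0,0],[0,0.0005,0.0002],-1],[[0,0,0],[0,0.0009,0.0005],-1],[[0,0,0],[0,0.0009,0.0005],-1]]'

```text
t: 13.18
eef_pos: [591.8, -187.2, 65.0]
tcp_rot: [2.652, 0.001, 1.295]
ft_force: [-0.7, 0.3, -3.1]
opening: 0.231
grip_force: 32.1
```

>>> move_arm --plan '[[[0,0,0],[0,0.0005,0.0002],-1],[[0,0,0],[0,0.0009,0.0005],-1],[[0,0,0],[0,0.0009,0.0005],-1]]'

```text
t: 13.55
eef_pos: [592.5, -187.3, 64.8]
tcp_rot: [2.653, 0.0, 1.295]
ft_force: [-2.8, -0.1, -2.8]
opening: 0.232
grip_force: 32.1
```

```bash
cat > lev.py <<'E'
from ov import *
overlay(None)
NX=float(sys.argv[1]); cl=float(sys.argv[2])
for t in map(float,sys.argv[3:]): print(t,end=" "); rel(*stage(NX,6+12*np.sin(np.radians(t))+cl,t))
print(readout.state()["joints"])
E
python3 lev.py -2.1 3 28 26 24 22 20 | cut -c1-90
```

```text
N in stud frame [-1.35 -0.06 14.61] yaw,pitch,roll [-15.79 -28.    -0.03] F stud frame [-2
28.0 t13.60 turn [ 0.    0.05 -0.02] shift mm [ 0.13 -0.67 -0.35] eef [ 592.53 -187.34   6
26.0 t13.60 turn [ 2.    0.05 -0.02] shift mm [ 0.13 -0.58  3.11] eef [ 592.53 -187.34   6
24.0 t13.60 turn [ 4.    0.05 -0.02] shift mm [ 0.13 -0.59  6.58] eef [ 592.53 -187.34   6
22.0 t13.60 turn [ 6.    0.05 -0.03] shift mm [ 0.14 -0.72 10.06] eef [ 592.53 -187.34   6
20.0 t13.60 turn [ 8.    0.05 -0.03] shift mm [ 0.14 -0.97 13.54] eef [ 592.53 -187.34   6
[-0.45  0.59  2.04  1.23  0.08 -1.39]
```

>>> move_arm --plan '[[[0,0,0],[0,-0.001,-0.0005],-1],[[2,0,0],[0,-0.0009,0.003],-1],[[4,0,0],[0,-0.0009,0.0065],-1],[[6,0,0],[0,-0.001,0.01],-1],[[6,0,0],[0,-0.001,0.01],-1]]'

```text
t: 14.22
eef_pos: [596.5, -188.5, 55.5]
tcp_rot: [2.759, 0.001, 1.295]
ft_force: [-1.1, 0.6, -4.3]
opening: 0.226
grip_force: 31.7
```

```bash
python3 lev.py -2.1 2.5 22 20 17 14 11 | cut -c1-90
```

```text
N in stud frame [-2.14 -0.1  13.45] yaw,pitch,roll [-15.8  -21.94  -0.04] F stud frame [-1
22.0 t14.28 turn [-0.07  0.09 -0.03] shift mm [ 0.37 -0.35  0.27] eef [ 596.61 -188.74   5
20.0 t14.28 turn [ 1.93  0.09 -0.03] shift mm [ 0.37 -0.23  3.76] eef [ 596.61 -188.74   5
17.0 t14.28 turn [ 4.93  0.09 -0.04] shift mm [ 0.38 -0.24  9.02] eef [ 596.61 -188.74   5
14.0 t14.28 turn [ 7.93  0.08 -0.04] shift mm [ 0.39 -0.51 14.3 ] eef [ 596.61 -188.74   5
11.0 t14.28 turn [10.93  0.08 -0.04] shift mm [ 0.4  -1.02 19.57] eef [ 596.61 -188.74   5
[-0.44  0.61  1.97  0.31  0.2  -0.45]
```

>>> move_arm --plan '[[[2,0,0],[0.0003,-0.0002,0.0037],-1],[[5,0,0],[0.0003,-0.0002,0.009],-1],[[8,0,0],[0.0003,-0.0005,0.0143],-1],[[11,0,0],[0.0003,-0.001,0.0196],-1],[[11,0,0],[0.0003,-0.001,0.0196],-1]]'

```text
t: 14.9
eef_pos: [602.4, -189.5, 36.5]
tcp_rot: [2.951, -0.001, 1.296]
ft_force: [-3.9, 0.5, -4.5]
opening: 0.235
grip_force: 31.6
```

```bash
python3 lev.py -2.1 2 8 5 2 0 0 | cut -c1-90
```

```text
N in stud frame [-2.74  0.49 10.37] yaw,pitch,roll [-15.77 -10.95   0.03] F stud frame [-3
8.0 t14.95 turn [ 3.02 -0.01 -0.02] shift mm [-0.38  0.85  5.63] eef [ 602.29 -189.57   36
5.0 t14.95 turn [ 6.02 -0.01 -0.02] shift mm [-0.38  0.85 10.95] eef [ 602.29 -189.57   36
2.0 t14.95 turn [ 9.02 -0.01 -0.02] shift mm [-0.38  0.6  16.28] eef [ 602.29 -189.57   36
0.0 t14.95 turn [11.02 -0.02 -0.02] shift mm [-0.38  0.3  19.82] eef [ 602.29 -189.57   36
0.0 t14.95 turn [11.02 -0.02 -0.02] shift mm [-0.38  0.3  19.82] eef [ 602.29 -189.57   36
[-0.42  0.67  1.83  0.06  0.46 -0.2 ]
```

>>> move_arm --plan '[[[0,0,0],[0,-0.0015,-0.0003],-1],[[3,0,0],[0,-0.0013,0.005],-1],[[6,0,0],[0,-0.0013,0.0103],-1],[[6,0,0],[0,-0.0013,0.0103],-1]]'

```text
t: 15.45
eef_pos: [603.7, -190.2, 26.8]
tcp_rot: [3.053, 0.0, 1.295]
ft_force: [-1.8, 1.4, -3.6]
opening: 0.232
grip_force: 31.7
```

```bash
python3 lev.py -4.5 1.5 5 2 0 | cut -c1-190
```

```text
N in stud frame [-3.48  0.17  9.57] yaw,pitch,roll [-15.8   -5.1   -0.02] F stud frame [-2.07  0.85 -3.62]
5.0 t15.50 turn [ 0.15  0.03 -0.04] shift mm [-0.15 -0.99  1.21] eef [ 603.58 -190.17   26.9 ] F [-0.25 -0.68 -3.74] op 0.23178044207698445 g 31.70347744037059
2.0 t15.50 turn [ 3.15  0.03 -0.04] shift mm [-0.14 -0.7   6.53] eef [ 603.58 -190.17   26.9 ] F [-0.25 -0.68 -3.74] op 0.23178044207698445 g 31.70347744037059
0.0 t15.50 turn [ 5.15  0.02 -0.04] shift mm [-0.14 -0.64 10.09] eef [ 603.58 -190.17   26.9 ] F [-0.25 -0.68 -3.74] op 0.23178044207698445 g 31.70347744037059
[-0.41  0.7   1.76  0.02  0.59 -0.16]
```

>>> move_arm --plan '[[[1.5,0,0],[0,-0.001,0.0035],-1],[[3.2,0,0],[0,-0.001,0.0065],-1],[[5.1,0,0],[0,-0.001,0.01],-1],[[5.1,0,0],[0,-0.001,0.01],-1]]'

```text
t: 16.0
eef_pos: [603.7, -190.3, 16.6]
tcp_rot: [-3.141, 0.001, 1.295]
ft_force: [-0.4, 1.0, -4.4]
opening: 0.229
grip_force: 31.7
```

```bash
python3 lev.py -10 1 0 | cut -c1-190
```

```text
N in stud frame [-4.67  0.14  7.34] yaw,pitch,roll [-15.81   0.02  -0.03] F stud frame [-0.67  0.83 -4.43]
0.0 t16.05 turn [-0.01  0.03 -0.05] shift mm [-0.11 -5.1   0.42] eef [ 603.45 -190.18   16.72] F [-0.14  0.72 -4.47] op 0.23209060305653959 g 31.704846891916887
[-0.41  0.74  1.7  -0.    0.7  -0.13]
```

>>> move_arm --plan '[[[0,0,0],[0,-0.002,0],-1],[[0,0,0],[0,-0.004,0],-1],[[0,0,0],[0,-0.006,0],-1],[[0,0,0],[0,-0.007,0.0005],-1],[[0,0,0],[0,-0.007,0.001],-1]]'

```text
t: 16.68
eef_pos: [596.5, -188.2, 15.7]
tcp_rot: [-3.14, 0.001, 1.295]
ft_force: [0.7, -0.6, -3.9]
opening: 0.227
grip_force: 31.7
```

>>> move_arm --plan '[[[0,0,0],[0,0,0.0004],-1],[[0,0,0],[0,0,0.0004],-1]]'

```text
t: 16.92
eef_pos: [596.6, -188.3, 15.4]
tcp_rot: [-3.14, 0.001, 1.295]
ft_force: [-0.5, 0.4, -2.5]
opening: 0.231
grip_force: 31.8
```

>>> move_arm --plan '[[[0,0,0],[0,0,0.0003],-1],[[0,0,0],[0,0,0.0003],-1],[[0,0,0],[0,0,0.0003],-0.1],[[0,0,0],[0,0,0.0003],-0.1],[[0,0,0],[0,0,0.0003],-0.1]]'

```text
t: 17.55
eef_pos: [596.2, -188.0, 15.3]
tcp_rot: [-3.14, 0.001, 1.295]
ft_force: [-3.9, 1.5, 5.6]
opening: 0.439
grip_force: 2.9
```

>>> move_arm --plan '[[[0,0,0],[0,0,0],-0.1],[[0,0,0],[0,0,-0.02],-0.1],[[0,0,0],[0,0,-0.06],-0.1],[[0,0,0],[0,0,-0.12],-0.1],[[0,0,0],[0,0,-0.15],-0.1]]'

```text
t: 18.18
eef_pos: [597.7, -188.6, 169.7]
tcp_rot: [3.137, 0.001, 1.295]
ft_force: [0.4, -0.6, -0.9]
opening: 0.451
grip_force: 0.0
```

>>> move_arm --plan '[[[0,0,0],[0.06,-0.03,0],-0.1],[[0,0,0],[0.12,-0.06,0],-0.1],[[0,0,0],[0.18,-0.09,0],-0.1],[[0,0,0],[0.24,-0.1,0],-0.1],[[0,0,0],[0.25,-0.1,0],-0.1]]'

```text
t: 18.8
eef_pos: [568.7, 82.5, 166.5]
tcp_rot: [3.141, -0.0, 1.298]
ft_force: [1.0, -0.2, 0.1]
opening: 0.451
grip_force: 0.0
```

```bash
python3 - <<'E'
from g import *
a=[]
for c in ("top","scene"):
    p=eyes.read_camera(c); u=proj(p,[550,-175,10]).astype(int)
    a.append(cv2.resize(p["img"][u[1]-45:u[1]+45,u[0]-35:u[0]+35,::-1],(400,514),interpolation=cv2.INTER_CUBIC))
cv2.imwrite("pics/end.png",np.hstack(a)); print(readout.state()["t"],readout.state()["eef_pos"])
E
```

```text
18.9 [569.11  81.22 165.93]
```

View pics/end.png

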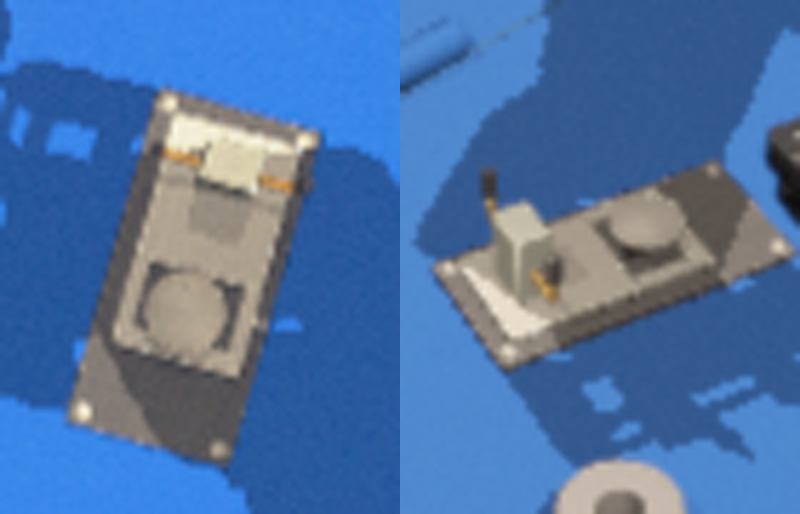

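```bash
python3 -c "
from h import *
print(readout.state()['qvel']); print(env.job_done())"
```

```text
[-0.05596419  0.00119068  0.0180549  -0.0099258  -0.00604525 -0.03461487]
the job is handed in; nothing more can be done
None
```

The foot is anchored: in the last pictures it lies flat on the larger plate and in line with it, with the stud standing in the eye and its head overlapping both the nose and far edges. The gripper is clear, forces at the stud stayed around 4 N, and I handed the job in at about 19 s; no verdict came back.

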